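Close the keyed lid of the pantry dispenser

TASK

Close the clear push dispenser: with a fingertip against the raised tab, push the loose bamboo lid round until the notch in its rim stands over the steel pin, then press the lid down until it is fully home and let it be. Do not lift the lid, and leave the mugs, the spoons and the bamboo box where they stand.

Things in the scene. Friction and masses are not known exactly. Their poses are not given: they have to be found in the camera images.
- dispenser: Clear plastic drum, 108 mm across, flat top rim 74 mm above its origin, on a white foot 120 mm across; fixed, cannot move. Origin: centre of its underside, on the cork mat (4 mm thick); z up; +x points from the drum's axis to the steel pin, -x to the spout and push paddle. A 20 mm post on the axis, hidden under the lid, centres the lid, which can only turn about it and go down.
- gasket (a joint): Travel of the stiff but slick seal ring under the lid (m, 0 at the start, 0.007 pressed home). It carries the lid level, 7 mm above the rim and free to turn; it yields to a downward push of about 6 N, stays where it is pushed and does not spring back.
- pin (a point): Top of the steel key pin, 50 mm from the drum's axis, 80 mm above the dispenser's origin: an 8 mm round bar running level and radially from 42 to 68 mm from the axis, outer end turned up to 96 mm above that origin. From above it is seen sticking out beyond the lid's rim. It holds up that side of the lid unless the notch is over it.
- lid: Round bamboo lid, 108 mm across, 20 mm thick, about 0.25 kg, loose on the dispenser. Origin: centre of its underside, 81 mm above the dispenser's origin at the start, 74 mm when home; z up; +x points to the notch, -x to the tab. With the notch over the pin, its x axis points the same way as the dispenser's. It starts at least 0.7 rad away, either way round.
- notch (a point): Middle of the notch, level with the lid's upper face, 47 mm from its centre. The notch goes right through the rim, 14 mm wide and 14 mm deep radially, so it clears the pin by 3 mm on either side.
- lid_top (a point): Centre of the lid's upper face (20 mm above its underside): flat and clear to press on from here to the notch; pressing anywhere within 30 mm of the centre takes it down level.
- tab (a point): Centre of the raised finger tab above the lid: an upright rib 8 mm thick, 36 mm long, lying radially from 16 to 52 mm from the lid's centre, opposite the notch, rising 16 mm above the upper face (this point is 8 mm above that face). A sideways push of about 1 N on its flat side turns the lid.
- mug_a: Brown ceramic mug, 82 mm across, 92 mm tall, loose, to be left alone. Origin: centre of its underside.
- mug_b: Second brown mug like the first, to be left alone. Origin: centre of its underside.
- spoons: Set of three steel measuring spoons on a ring, about 150 mm long, lying flat, 10 mm high, to be left alone. Origin: about its middle, on the mat.
- bamboo_box: Lidded bamboo box with a brass hook, 104 x 144 x 72 mm, loose, to be left alone. Origin: centre of its underside.
There are look-alikes about, which are no part of the job. Leave any yellow look-alike of the lid alone.

How it is judged:
At the end, for the whole second after the job is handed in: The lid lies home on the dispenser: its underside no more than 1.7 mm above the rim's height, level within 0.04 rad, centred within 4 mm, its notch over the pin (within 5.5 mm sideways), at rest; mugs, spoons and box within 30 mm of where they stood (z of lid in the frame of dispenser between 0.071 and 0.0757 m and y of notch in the frame of dispenser between -0.0055 and 0.0055 m and x of notch in the frame of dispenser above 0.03 m and angle between lid's own z axis and vertical below 0.04 rad and horizontal distance between lid and dispenser below 0.004 m and linear speed of lid below 0.02 m/s and distance of each of mug_a, mug_b, spoons, bamboo_box from where it was at the start of the episode below 0.03 m); the robot touches nothing.
It fails at once if the lid is lifted (its underside more than 7 mm above its starting height) (z of lid in the frame of dispenser above 0.088 m).
It fails at once if a mug is moved by more than 30 mm or tipped (distance of mug_a from where it was at the start of the episode above 0.03 m or angle between mug_a's own z axis and vertical above 0.35 rad).
It fails at once if a mug is moved by more than 30 mm or tipped (distance of mug_b from where it was at the start of the episode above 0.03 m or angle between mug_b's own z axis and vertical above 0.35 rad).
It fails at once if the set of measuring spoons is moved by more than 30 mm or tipped (distance of spoons from where it was at the start of the episode above 0.03 m or angle between spoons's own z axis and vertical above 0.35 rad).
It fails at once if the bamboo box is moved by more than 30 mm or tipped (distance of bamboo_box from where it was at the start of the episode above 0.03 m or angle between bamboo_box's own z axis and vertical above 0.35 rad).
It also fails if it takes over 54 s, if anything falls off the work surface, if the arm or the gripper's body presses on something with over 40 N, if the wrist force passes 120 N, or if a joint passes its speed limit or range.

ROBOT

A 6-joint arm with a two-finger parallel gripper is mounted at the origin on the work surface. World frame = base frame: x ahead of the robot, y to its left, z up, the work surface at z = 0. Lengths are in m, angles in rad, forces in N, time in s.
With the tool pointing down it reaches from about 0.425 to 1.125 m from the base axis. Payload 14.9 kg.
Tool frame: the origin (TCP) lies between the finger pads; the fingertips stand bot.tip_extent ahead of it and the grasp point (between the pads) lies 2 mm behind it (bot.tip_extent is the distance from the TCP to the fingertips, in m); z points along the fingers, y is the line along which they close (so a half turn about z gives the same grasp; the last joint's range is limited). The gripper opens to 91 mm and grips with 3 to 60 N. Pads are 32 mm wide; open, the fingers measure 118 mm over their backs; the gripper's body (76 mm by 178 mm) begins 60 mm behind the grasp point.
Start: joints at [1.276, 0.379, 1.734, -0, 1.028, -0.033], TCP at [0.181, 0.676, 0.231] pointing down, gripper open.
Joint ranges: [-2.77, 2.77], [-0.74, 2.19], [0, 2.66], [-1.06, 4.2], [0.31, 2.87], [-3.08, 3.08]. Speed limits (rad/s): [1.89, 1.89, 2.39, 3.14, 3.14, 3.14].

INTERFACE

Orientations are given as a unit quaternion [w, x, y, z].
In Python, from rig import bot gives the robot as it stands.
- The arm moves only by the tool carry_out, never from a script. Its argument "series" is a list of rows, each a list of 3 entries, a list of its own where there are three numbers: the turn, a rotation vector about the tool's x, y, z in units of 45 degrees (1.0 is 45 degrees), then the shift along the tool's x, y, z in units of 0.12 m (1.0 is 0.12 m), then the closure, from -1 (fully open) to 1 (shut). A call has 1 to 12 rows; each row is the pose to reach, as a shift and turn from the pose commanded when the call began, along the tool's axes at that moment; what a row does not reach only later rows make up. A row lasts 1/12 s, in which the tool goes at most 41.7 mm and 7.16 degrees, less where a joint would pass 70% of its speed; a pose out of reach is approached as far as the arm can. A call with a number of a shift or a turn outside -1 to 1 is refused whole. A call with a gripper value outside its range is refused whole. The fingers move at their own pace and stop on an object; "squeeze" is the grip in N (left out, the last holds). Time passes only in rows, so rows that repeat a pose let the fingers close. It gives the time, the measured TCP pose, the force, the opening and the grip force at its end, in the units of the state.
- bot.observe(): the state, without advancing time (a new reading comes with each control period).
- bot.snapshot(name): name is "scene" or "side" or "wrist"; returns the picture (384x512x3 uint8, blue, green, red); there is no depth.
- bot.camera_model(name): a dict with "K" (3x3 intrinsics, pixels), "pose" (4x4, takes a point from camera to world coordinates); the wrist camera has in their place "tool_from_camera" (4x4, takes a point from camera to tool coordinates, whose origin is the TCP and whose axes are the flange's). Camera axes: x right, y up, looking along -z (the intrinsics and any distortion apply to the point x, -y, -z); pixel columns grow to the right and rows downward; lengths in m; the calibration is good to about 2 mm. A picture is of the moment at which its call begins: read the wrist's pose just before it. camera_model takes no time and is no camera call.
- bot.sign_off(): hands the job in; it is judged then, once.
Trained networks look in the newest picture that a camera, given by its name, has taken for a name from the list of things; names that differ only in an ending like _2 or _b are one class to them, and where a whole thing is asked for, a point or a joint stands for the part that bears it (a point fixed in the world has none). Each returns a list of dicts, best first, with "conf" (0 to 1); they miss things now and then, are a little off and sometimes report something else, mostly with a low value. They report only what shows in the picture. A call takes as long as a camera call. They do not tell look-alikes from the thing itself.
- bot.regions_of(camera, name): "region" (384x512 bool, what is visible of it).
- bot.tip_of(camera, name): "point" ([x, y, z] in m, in world coordinates, good to about 4 mm: a listed point, or the origin of a listed thing).
The state is a dict: "time": time; "joint_pos": joint angles; "qd": joint speeds; "joint_efforts": joint torques, N m; "position": TCP position; "tool_rot": TCP orientation; "wrist_force": force on the tool from outside, world axes, zero at the start; "moment": the same for the moment, N m; "gripper_width": finger opening in m; "finger_force": force on a finger pad.
Only numpy, scipy, OpenCV 4.12 (cv2) and the standard library are available. Lean on these libraries where they do the work, as an engineer would, in place of code of your own. Each camera call takes 0.05 s, during which the arm holds its last target. There are 200 camera calls.

## Working session

There is one attempt and no reset: what is moved stays moved. The work goes in short steps, Python scripts to look and compute and a tool call to move; the robot and the scene stay as the last step left them, time stands still between calls to the robot, and variables do not carry over. Pictures are saved under pics/ and viewed, at most 10 in all, crops included, and the job is handed in when it is done.

Besides the shell and the picture viewer there is one more tool, called after "Call:" in YAML: its name, and indented under it one key for each argument. carry_out: Moves the arm, as the interface text tells. Its arguments: {"type":"object","properties":{"series":{"type":"array","items":{"type":"array"}},"squeeze":{"type":"number"}},"required":["series"]}

```bash
mkdir -p pics; ls; python3 - <<'E'
from rig import bot
import cv2,numpy as np
s=bot.observe();print(s['time'],s['position'],s['tool_rot'],bot.tip_extent)
a=[bot.snapshot(n) for n in('scene','side')]
cv2.imwrite('pics/a.png',cv2.resize(np.hstack(a),(800,300)))
cv2.imwrite('pics/scene.png',a[0]);cv2.imwrite('pics/side.png',a[1])
for c in('scene','side'):
  print(c,np.round(bot.camera_model(c)['pose'],3).tolist())
  for n in('dispenser','pin','lid','notch','lid_top','tab','mug_a','bamboo_box','spoons'):
    print(c,n,[(np.round(d['point'],3).tolist(),round(d['conf'],2)) for d in bot.tip_of(c,n)[:3]])
E
```

```text
pics
0.0 [0.18107046 0.67579143 0.23027908] [-9.39502875e-05  1.30527088e-01  9.91444590e-01 -5.44044506e-04] 0.017
scene [[-0.623, -0.578, 0.527, 1.071], [0.782, -0.462, 0.418, 0.472], [0.002, 0.673, 0.74, 0.937], [0.0, 0.0, 0.0, 1.0]]
scene dispenser [([0.54, 0.004, 0.003], 0.78)]
scene pin [([0.587, -0.009, 0.084], 0.76)]
scene lid [([0.221, 0.323, 0.0], 0.92), ([0.537, 0.003, 0.087], 0.62)]
scene notch [([0.499, 0.032, 0.101], 0.89), ([0.262, 0.352, 0.023], 0.65)]
scene lid_top [([0.536, 0.008, 0.108], 0.8), ([0.217, 0.325, 0.023], 0.63)]
scene tab [([0.564, -0.012, 0.111], 0.82), ([0.187, 0.306, 0.027], 0.71)]
scene mug_a [([0.455, -0.36, 0.003], 0.92), ([0.684, 0.349, 0.002], 0.75), ([0.537, 0.008, 0.109], 0.62)]
scene bamboo_box [([0.7, -0.334, 0.004], 0.87)]
scene spoons [([0.467, 0.329, 0.002], 0.61), ([0.537, 0.004, 0.084], 0.21)]
side [[0.809, 0.358, -0.467, -0.08], [-0.588, 0.49, -0.643, -0.719], [-0.001, 0.795, 0.607, 0.774], [0.0, 0.0, 0.0, 1.0]]
side dispenser [([0.538, 0.006, -0.001], 0.88)]
side pin [([0.59, -0.013, 0.085], 0.69)]
side lid [([0.538, 0.004, 0.084], 0.85), ([0.222, 0.321, 0.0], 0.65)]
side notch [([0.259, 0.345, 0.018], 0.97), ([0.501, 0.032, 0.103], 0.68)]
side lid_top [([0.538, 0.003, 0.106], 0.9), ([0.219, 0.32, 0.022], 0.72)]
side tab [([0.565, -0.016, 0.113], 0.71), ([0.186, 0.306, 0.031], 0.7)]
side mug_a [([0.682, 0.344, 0.004], 0.87), ([0.454, -0.356, 0.006], 0.65)]
side bamboo_box [([0.695, -0.334, -0.0], 0.95)]
side spoons [([0.468, 0.332, 0.002], 0.59)]
```

```bash
python3 - <<'E'
import cv2,numpy as np
from rig import bot
a=cv2.imread('pics/scene.png');b=cv2.imread('pics/side.png')
o=[]
for n,i in(('scene',a),('side',b)):
  m=bot.camera_model(n);p=np.linalg.inv(m['pose'])@[.538,.004,.1,1];q=m['K']@[p[0],-p[1],-p[2]];u,v=(q[:2]/q[2]).astype(int);print(n,u,v)
  u=np.clip(u,60,451);v=np.clip(v,60,323);o.append(cv2.resize(i[v-60:v+60,u-60:u+60],(400,400),interpolation=cv2.INTER_CUBIC))
cv2.imwrite('pics/b.png',np.hstack(o))
E
```

```text
scene 242 199
side 283 183
```

View pics/a.png

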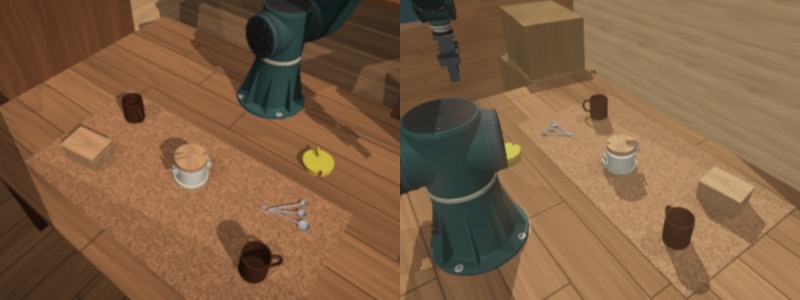

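View pics/b.png

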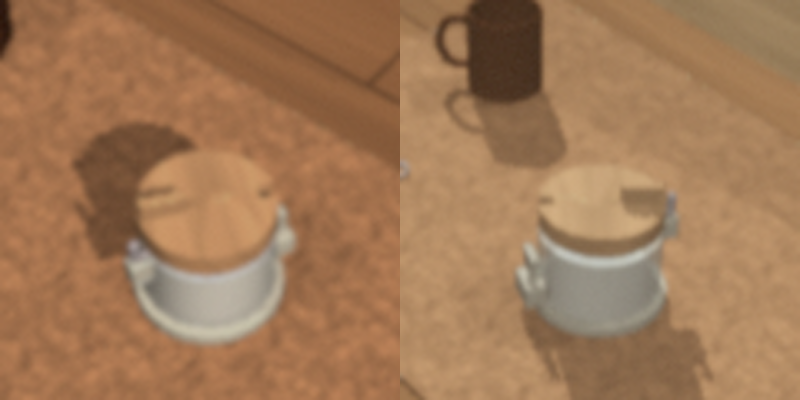

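The bamboo lid sits on the dispenser at scene px ~(242,199). The look-alike is the yellow lid at ~(407,207) in the full frame, and the dark mug discs also gave one false report. I choose the bamboo lid. In the crop the tab is at the left (165,195), the notch at the right (265,192) and the pin at the lower left (130,250). The networks agree with this. I'll move above it.

Call:
carry_out:
  series:
    - [[0, 0, 0], [-0.25, -0.25, -0.1], 0.5]
    - [[0, 0, 0], [-0.5, -0.5, -0.2], 0.5]
    - [[0, 0, 0], [-0.75, -0.75, -0.3], 0.5]
    - [[0, 0, 0], [-1, -1, -0.4], 0.5]
    - [[0, 0, 0], [-1, -1, -0.4], 0.5]

```text
time: 1.42
position: [0.268, 0.5259, 0.2806]
tool_rot: [0.0, 0.131, 0.991, 0.0]
wrist_force: [0.5, 0.6, 0.6]
gripper_width: 0.0607
finger_force: 0.0
```

Call:
carry_out:
  series:
    - [[0, 0, 0], [-0.25, -0.25, 0], 0.5]
    - [[0, 0, 0], [-0.5, -0.5, 0], 0.5]
    - [[0, 0, 0], [-0.75, -0.75, 0], 0.5]
    - [[0, 0, 0], [-1, -1, 0], 0.5]
    - [[0, 0, 0], [-1, -1, 0], 0.5]

```text
time: 1.83
position: [0.3528, 0.3782, 0.2789]
tool_rot: [0.0, 0.132, 0.991, -0.0]
wrist_force: [-0.6, 0.5, 0.7]
gripper_width: 0.0275
finger_force: 0.0
```

Call:
carry_out:
  series:
    - [[0, 0, 0], [-0.25, -0.25, 0], 0.5]
    - [[0, 0, 0], [-0.5, -0.5, 0], 0.5]
    - [[0, 0, 0], [-0.75, -0.75, 0], 0.5]
    - [[0, 0, 0], [-1, -1, 0], 0.5]
    - [[0, 0, 0], [-1, -1, 0], 0.5]

```text
time: 2.25
position: [0.4381, 0.2314, 0.2792]
tool_rot: [0.0, 0.132, 0.991, -0.0]
wrist_force: [-0.5, 1.1, 0.2]
gripper_width: 0.0231
finger_force: 0.0
```

```bash
python3 - <<'E'
from rig import bot
import numpy as np
s=bot.observe();print(s['time'],s['position'],s['tool_rot'],s['joint_pos'],s['gripper_width'])
m=bot.camera_model('wrist');print(np.round(m['tool_from_camera'],3),m['K'])
E
```

```text
2.25 [0.43805381 0.23135396 0.27917355] [ 4.82071823e-04  1.32218569e-01  9.91220453e-01 -1.76994904e-04] [ 4.39272093e-01 -1.36510066e-02  2.10826474e+00 -9.46702907e-04
  1.04635996e+00 -8.65836681e-01] 0.023116165270921803
[[-0.     0.957  0.292  0.082]
 [ 1.     0.    -0.    -0.002]
 [-0.001  0.292 -0.957 -0.153]
 [ 0.     0.     0.     1.   ]] [[312.59851474   0.         252.35147466]
 [  0.         312.59851474 193.18631296]
 [  0.           0.           1.        ]]
```

Call:
carry_out:
  series:
    - [[0, 0, 0.1], [-0.2, -0.21, 0], 0.5]
    - [[0, 0, 0.2], [-0.4, -0.42, 0], 0.5]
    - [[0, 0, 0.3], [-0.6, -0.64, 0], 0.5]
    - [[0, 0, 0.38], [-0.8, -0.85, 0], 0.5]

```text
time: 2.58
position: [0.5027, 0.1108, 0.2791]
tool_rot: [0.0, 0.278, 0.96, 0.0]
wrist_force: [1.2, 0.5, 0.4]
gripper_width: 0.023
finger_force: 0.0
```

```bash
cat > h.py <<'E'
from rig import bot
import numpy as np,cv2
from scipy.spatial.transform import Rotation as R
def state():
    s=bot.observe();q=s['tool_rot'];T=np.eye(4);T[:3,:3]=R.from_quat([q[1],q[2],q[3],q[0]]).as_matrix();T[:3,3]=s['position'];return s,T
def look(names=('lid_top','tab','notch','pin','dispenser'),cams=('wrist','scene','side')):
    out={}
    for c in cams:
        bot.snapshot(c)
        for n in names:
            for d in bot.tip_of(c,n)[:2]:
                p=np.array(d['point'])
                if np.hypot(*(p[:2]-[.538,.004]))<.09: print(c,n,np.round(p,4),round(d['conf'],2)); out.setdefault(n,[]).append(p)
    return {k:np.mean(v,0) for k,v in out.items()}
def report(o):
    c=np.mean([o[k][:2] for k in('lid_top','dispenser') if k in o],0);print('c',c)
    for n in('tab','notch','pin'):
        if n in o: d=o[n][:2]-c;print(n,'ang',np.arctan2(d[1],d[0]),'r',np.hypot(*d))
E
python3 - <<'E'
from h import *
s,T=state();print(s['time'],s['position'],T[:3,0],s['gripper_width'])
report(look())
E
```

```text
2.5833 [0.50267955 0.11080962 0.27910516] [-8.45112189e-01  5.34588928e-01 -2.54749008e-04] 0.02297611205190703
wrist lid_top [0.5359 0.0065 0.1063] 0.62
wrist notch [0.5017 0.0379 0.1079] 0.82
wrist dispenser [0.5379 0.0021 0.0027] 0.69
scene lid_top [0.5378 0.0112 0.1084] 0.81
scene tab [ 0.562  -0.0081  0.112 ] 0.69
scene notch [0.4994 0.0316 0.1021] 0.56
scene pin [ 0.5845 -0.0079  0.085 ] 0.88
scene dispenser [0.5366 0.0029 0.0036] 0.85
side lid_top [0.5414 0.005  0.1049] 0.85
side tab [ 0.5635 -0.0166  0.1127] 0.58
side notch [0.496  0.0313 0.1043] 0.71
side pin [ 0.5909 -0.0131  0.0841] 0.9
side pin [0.5387 0.0022 0.106 ] 0.2
side dispenser [0.5355 0.0076 0.0026] 0.87
c [0.53751667 0.00588333]
tab ang -0.6257261551499231 r 0.03113158453332501
notch ang 2.5174212986713673 r 0.047425526413056814
pin ang -0.34461376420049095 r 0.03596449638184863
```

Call:
carry_out:
  series:
    - [[0, 0, 0.03], [-0.28, -0.2, 0.15], 0.6]
    - [[0, 0, 0.05], [-0.56, -0.4, 0.3], 0.6]
    - [[0, 0, 0.08], [-0.84, -0.6, 0.4], 0.6]
    - [[0, 0, 0.08], [-1, -0.61, 0.4], 0.6]
    - [[0, 0, 0.08], [-1, -0.61, 0.4], 0.6]

```text
time: 3.9
position: [0.5668, -0.0171, 0.2301]
tool_rot: [-0.0, 0.308, 0.951, -0.0]
wrist_force: [-0.6, 0.5, -0.1]
gripper_width: 0.0185
finger_force: 0.0
```

```bash
python3 - <<'E'
from h import *
s,T=state();im=bot.snapshot('wrist');s,T=state();print(s['time'],s['position'],T[:3,0],s['gripper_width'])
cv2.imwrite('pics/w1.png',im)
report(look(cams=('wrist',)))
E
```

```text
3.95 [ 0.5656627  -0.01556165  0.23036329] [-8.10566511e-01  5.85646394e-01  4.80947795e-04] 0.01822942233454177
wrist lid_top [0.5383 0.0075 0.1046] 0.93
wrist tab [ 0.5663 -0.0154  0.1123] 0.82
wrist notch [0.4957 0.035  0.1066] 0.67
wrist notch [ 0.5878 -0.0106  0.0834] 0.45
wrist pin [ 0.5837 -0.0118  0.0836] 0.91
c [0.5383 0.0075]
tab ang -0.6855349962228803 r 0.03617195045888459
notch ang 0.9375864498705686 r 0.005830308739680918
pin ang -0.4019639266715651 r 0.04933203827128978
```

View pics/w1.png

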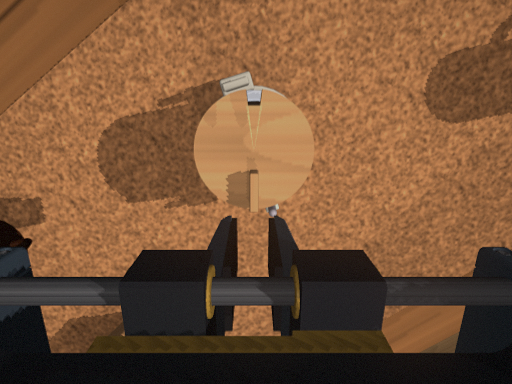

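The wrist view shows the lid circle at (254,148), with the tab at (254,190) lined up with the tool and lying slightly left of the fingers' middle. The notch is at (254,97), the pin end at (273,210) and the spout plate at (237,83).

```bash
cat >> h.py <<'E'
def bp(T,px,z):
    m=bot.camera_model('wrist');C=T@np.asarray(m['tool_from_camera']);d=np.linalg.inv(m['K'])@[px[0],px[1],1];d=C[:3,:3]@[d[0],-d[1],-d[2]]
    o=C[:3,3];return (o+d*(z-o[2])/d[2])[:2]
E
python3 - <<'E'
from h import *
s,T=state()
im=cv2.imread('pics/w1.png')
c=bp(T,(254,148),.105);print('c',c)
for n,p,z in(('tab',(254,172),.121),('tabend',(254,210),.115),('notch',(254,97),.105),('pin',(274,209),.1),('spout',(237,83),.07)):
  d=bp(T,p,z)-c;print(n,bp(T,p,z),np.arctan2(d[1],d[0]),np.hypot(*d))
b=bot.regions_of('wrist','lid')
for r in b: 
  M=cv2.moments(r['region'].astype(np.uint8),True);print(r['conf'],M['m10']/M['m00'],M['m01']/M['m00'],M['m00'])
print(s['position'],T[:3,0],T[:3,1])
cv2.imwrite('pics/w1c.png',cv2.resize(im[70:230,180:330],(750,600)[:2] if 0 else (560,597),interpolation=cv2.INTER_CUBIC))
E
```

```text
c [0.53325657 0.0098773 ]
tab [ 0.54809374 -0.00084262] -0.6256703775075086 0.018304595585525385
tabend [ 0.57828039 -0.02238114] -0.6216976254782806 0.055387285255933914
notch [0.49773381 0.03527291] 2.5209292198167534 0.043666965077407624
pin [ 0.59322023 -0.00918221] -0.30775231942525677 0.06291984026572968
spout [0.47802052 0.02975568] 2.796142781804448 0.05870409158263331
0.72 252.7082845037411 152.21518074461372 11093.0
[ 0.56447627 -0.01305404  0.23128021] [-8.12780436e-01  5.82570057e-01 -3.01950352e-04] [5.82570019e-01 8.12780492e-01 2.09995672e-04]
```

View pics/w1c.png

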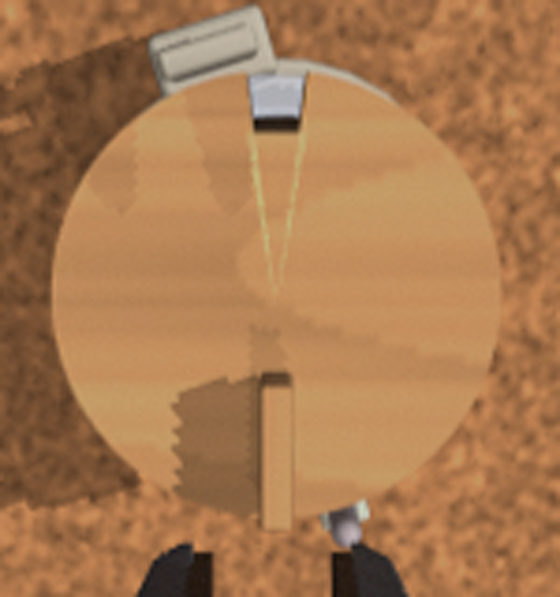

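Call:
carry_out:
  series:
    - [[0, 0, 0], [0, 0, 0.2], 0.6]
    - [[0, 0, 0], [0, 0, 0.4], 0.6]
    - [[0, 0, 0], [0, 0, 0.55], 0.6]
    - [[0, 0, 0], [0, 0, 0.7], 0.6]
    - [[0, 0, 0], [0, 0, 0.78], 0.6]
    - [[0, 0, 0], [0, 0, 0.84], 0.7]
    - [[0, 0, 0], [0, 0, 0.84], 0.72]
    - [[0, 0, 0], [0, 0, 0.84], 0.72]

```text
time: 4.97
position: [0.5651, -0.0138, 0.1306]
tool_rot: [0.0, 0.306, 0.952, 0.0]
wrist_force: [-0.0, 0.0, 0.6]
gripper_width: 0.013
finger_force: 0.0
```

```bash
python3 - <<'E'
from h import *
im=bot.snapshot('wrist');s,T=state();print(s['time'],s['position'],T[:3,0],s['gripper_width'],s['wrist_force'])
cv2.imwrite('pics/w2.png',im)
E
```

```text
5.0167 [ 0.56534634 -0.01383149  0.13100186] [-0.81216198  0.5834313  -0.00091933] 0.012949598009729222 [-0.51093069 -0.57475266  1.03495114]
```

View pics/w2.png

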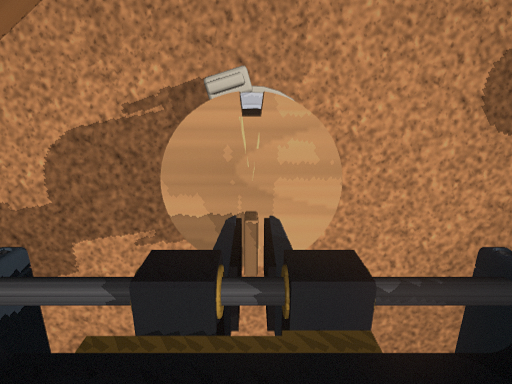

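The two fingers straddle the tab at (251,240) with a small gap on each side. I'll turn the lid clockwise, as seen from above, about its axis.

Call:
carry_out:
  series:
    - [[0, 0, 0.148], [0.002, -0.035, 0], 0.72]
    - [[0, 0, 0.296], [0.008, -0.069, 0], 0.72]
    - [[0, 0, 0.444], [0.018, -0.103, 0], 0.72]
    - [[0, 0, 0.593], [0.032, -0.135, 0], 0.72]
    - [[0, 0, 0.741], [0.049, -0.165, 0], 0.72]
    - [[0, 0, 0.889], [0.07, -0.193, 0], 0.72]
    - [[0, 0, 0.889], [0.07, -0.193, 0], 0.72]

```text
time: 5.6
position: [0.5445, -0.028, 0.1311]
tool_rot: [0.001, 0.616, 0.788, 0.0]
wrist_force: [-0.3, 0.1, -0.5]
gripper_width: 0.0126
finger_force: 0.0
```

```bash
python3 - <<'E'
from h import *
s,T=state();print(s['time'],s['position'],T[:3,0],s['gripper_width'],s['wrist_force'],s['position'][:2]+.036*T[:2,0])
report(look())
E
```

```text
5.6 [ 0.54453041 -0.02797942  0.13113976] [-2.41347754e-01  9.70438601e-01 -4.27686606e-04] 0.012574827134413762 [-0.29805063  0.06378087 -0.46799273] [0.53584189 0.00695637]
wrist lid_top [0.5326 0.0051 0.1024] 0.66
wrist tab [ 0.5473 -0.0304  0.1147] 0.79
wrist tab [0.5404 0.003  0.0843] 0.26
wrist notch [0.521  0.055  0.1075] 0.68
wrist pin [0.5397 0.0031 0.0852] 0.64
scene lid_top [0.5365 0.0062 0.1096] 0.67
scene tab [ 0.5486 -0.0261  0.1131] 0.95
scene notch [0.5222 0.0467 0.1014] 0.57
scene pin [ 0.5857 -0.009   0.081 ] 0.97
scene dispenser [0.5388 0.0038 0.004 ] 0.77
side lid_top [0.539  0.0018 0.1033] 0.93
side tab [ 0.5469 -0.0295  0.1156] 0.81
side notch [0.5249 0.0506 0.1014] 0.6
side pin [ 0.589  -0.0124  0.0869] 0.56
side dispenser [0.5359 0.0046 0.0016] 0.6
c [0.53669167 0.00428333]
tab ang -1.2218382374744492 r 0.02663887223380318
notch ang 1.863173916184927 r 0.04854345490268368
pin ang -0.2901591793004851 r 0.036292068501411145
```

Call:
carry_out:
  series:
    - [[0, 0, 0.148], [0.002, -0.035, 0], 0.72]
    - [[0, 0, 0.296], [0.008, -0.069, 0], 0.72]
    - [[0, 0, 0.444], [0.018, -0.103, 0], 0.72]
    - [[0, 0, 0.593], [0.032, -0.135, 0], 0.72]
    - [[0, 0, 0.741], [0.049, -0.165, 0], 0.72]
    - [[0, 0, 0.889], [0.07, -0.193, 0], 0.72]
    - [[0, 0, 0.889], [0.07, -0.193, 0], 0.72]

```text
time: 7.08
position: [0.5194, -0.0252, 0.1301]
tool_rot: [-0.0, 0.848, 0.53, -0.0]
wrist_force: [-0.3, -0.1, 0.2]
gripper_width: 0.0128
finger_force: 0.0
```

Call:
carry_out:
  series:
    - [[0, 0, 0.148], [0.002, -0.035, 0], 0.72]
    - [[0, 0, 0.296], [0.008, -0.069, 0], 0.72]
    - [[0, 0, 0.444], [0.018, -0.103, 0], 0.72]
    - [[0, 0, 0.593], [0.032, -0.135, 0], 0.72]
    - [[0, 0, 0.741], [0.049, -0.165, 0], 0.72]
    - [[0, 0, 0.889], [0.07, -0.193, 0], 0.72]
    - [[0, 0, 0.889], [0.07, -0.193, 0], 0.72]

```text
time: 7.67
position: [0.5026, -0.0074, 0.1301]
tool_rot: [-0.0, 0.978, 0.21, -0.0]
wrist_force: [0.6, -0.4, -0.4]
gripper_width: 0.0134
finger_force: 0.0
```

Call:
carry_out:
  series:
    - [[0, 0, 0.148], [0.002, -0.035, 0], 0.72]
    - [[0, 0, 0.296], [0.008, -0.069, 0], 0.72]
    - [[0, 0, 0.444], [0.018, -0.103, 0], 0.72]
    - [[0, 0, 0.593], [0.032, -0.135, 0], 0.72]
    - [[0, 0, 0.741], [0.049, -0.165, 0], 0.72]
    - [[0, 0, 0.889], [0.07, -0.193, 0], 0.72]
    - [[0, 0, 0.889], [0.07, -0.193, 0], 0.72]

```text
time: 8.25
position: [0.5013, 0.017, 0.1302]
tool_rot: [-0.0, 0.991, -0.136, 0.0]
wrist_force: [0.3, 0.3, 0.6]
gripper_width: 0.0127
finger_force: 0.0
```

```bash
python3 - <<'E'
from h import *
im=bot.snapshot('wrist');s,T=state();print(s['time'],s['position'],T[:3,0],s['gripper_width'],s['wrist_force'],s['position'][:2]+.036*T[:2,0])
cv2.imwrite('pics/w3.png',cv2.resize(im[60:260,130:380],(750,600),interpolation=cv2.INTER_CUBIC))
print('toolx ang',np.arctan2(T[1,0],T[0,0]))
E
```

```text
8.3 [0.50118862 0.01682205 0.13018807] [ 9.64658104e-01 -2.63504659e-01  1.91066239e-04] 0.012747592177119498 [-0.52983813  0.29808493  0.3450952 ] [0.53591631 0.00733588]
toolx ang -0.2666534731018302
```

View pics/w3.png

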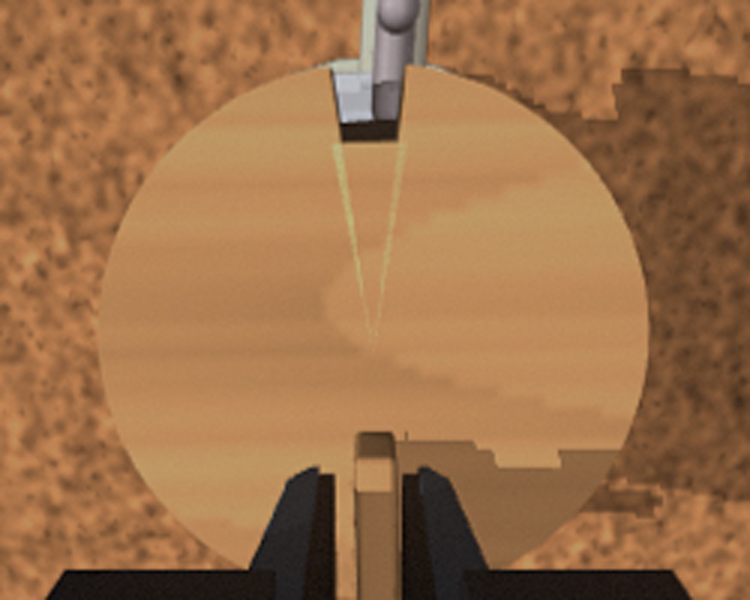

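The notch spans crop x 334–404 and the pin lies inside it at 373–402, about 3.7 mm to the right. The tab is touching the right finger. About 5° more clockwise is needed.

Call:
carry_out:
  series:
    - [[0, 0, 0.05], [0, -0.012, 0], 0.72]
    - [[0, 0, 0.11], [0.001, -0.026, 0], 0.72]
    - [[0, 0, 0.11], [0.001, -0.026, 0], 0.72]
    - [[0, 0, 0.11], [0.001, -0.026, 0], 0.72]

```text
time: 8.63
position: [0.5019, 0.0195, 0.1301]
tool_rot: [0.0, 0.984, -0.176, -0.0]
wrist_force: [-0.4, -0.4, 0.9]
gripper_width: 0.0131
finger_force: 0.0
```

```bash
python3 - <<'E'
from h import *
im=bot.snapshot('wrist');s,T=state();print(s['time'],s['position'],s['joint_pos'],s['wrist_force'],'toolx ang',np.arctan2(T[1,0],T[0,0]))
cv2.imwrite('pics/w4.png',cv2.resize(im[50:200,160:350],(760,600),interpolation=cv2.INTER_CUBIC))
E
```

```text
8.6833 [0.50184446 0.01956335 0.13011335] [-7.43191203e-03  2.26829820e-01  2.17221483e+00 -4.43823299e-05
  7.42627908e-01  1.91849524e+00] [ 0.06780608 -0.69272841  0.06893427] toolx ang -0.3550981332478345
```

View pics/w4.png

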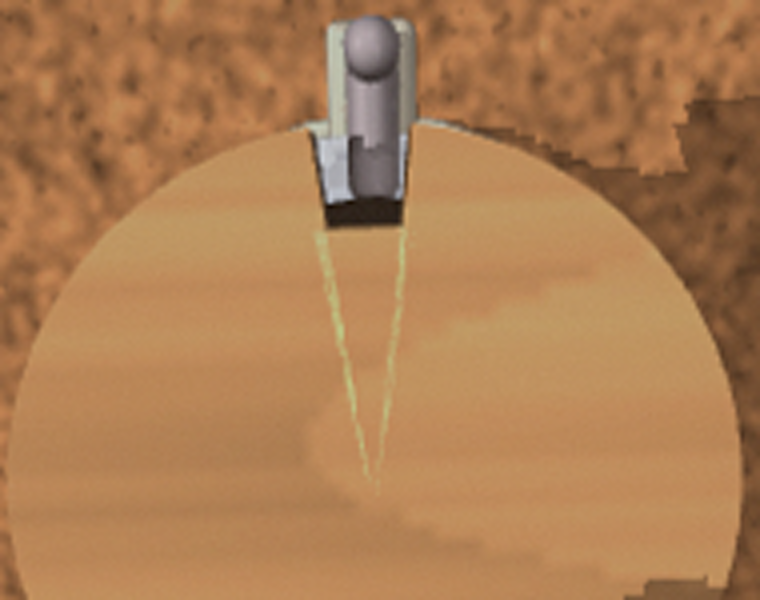

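Now the pin (350–397) is about 1.5 mm to the right of the notch's middle (363). I'll nudge it 2° more, then open the fingers slightly, rise and move over the lid's centre.

Call:
carry_out:
  series:
    - [[0, 0, 0.042], [0, -0.01, 0], 0.72]
    - [[0, 0, 0.042], [0, -0.01, 0], 0.72]
    - [[0, 0, 0.042], [0, -0.01, 0], 0.72]
    - [[0, 0, 0.042], [0, -0.01, 0], 0.55]
    - [[0, 0, 0.042], [0, -0.01, 0], 0.55]
    - [[0, 0, 0.042], [0, -0.01, -0.15], 0.55]
    - [[0, 0, 0.042], [0, -0.01, -0.35], 0.55]
    - [[0, 0, 0.042], [0.15, -0.01, -0.35], 1]
    - [[0, 0, 0.042], [0.36, -0.01, -0.35], 1]
    - [[0, 0, 0.042], [0.36, -0.01, -0.35], 1]
    - [[0, 0, 0.042], [0.36, -0.01, -0.35], 1]

```text
time: 9.6
position: [0.5432, 0.0053, 0.1721]
tool_rot: [-0.0, 0.981, -0.195, 0.0]
wrist_force: [0.8, 0.4, -0.3]
gripper_width: 0.0003
finger_force: 0.0
```

```bash
python3 - <<'E'
from h import *
im=bot.snapshot('wrist');s,T=state();print(s['time'],s['position'],s['gripper_width'],s['wrist_force'],'toolx ang',np.arctan2(T[1,0],T[0,0]))
print('fwd of centre',(s['position'][:2]-[.536,.007])@T[:2,0])
cv2.imwrite('pics/w5.png',cv2.resize(im[100:300,130:380],(750,600),interpolation=cv2.INTER_CUBIC))
E
```

```text
9.65 [0.54227658 0.00557426 0.1717715 ] 0.0007359893225578219 [ 0.84974549  0.74443847 -0.24901757] toolx ang -0.39336566387516564
fwd of centre 0.006343686677212195
```

View pics/w5.png

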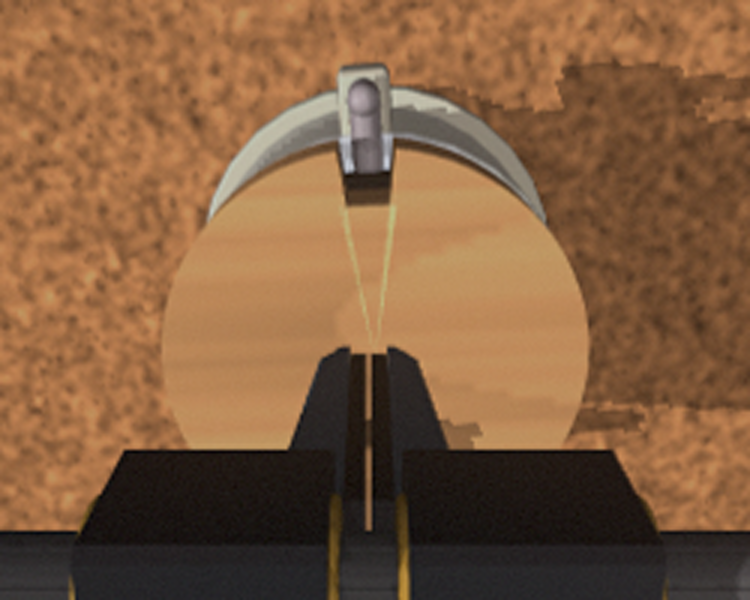

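The notch (339–394) is centred over the pin (353–382). Now I'll press gently.

Call:
carry_out:
  series:
    - [[0, 0, 0], [0, 0, 0.15], 1]
    - [[0, 0, 0], [0, 0, 0.3], 1]
    - [[0, 0, 0], [0, 0, 0.36], 1]
    - [[0, 0, 0], [0, 0, 0.4], 1]
    - [[0, 0, 0], [0, 0, 0.415], 1]
    - [[0, 0, 0], [0, 0, 0.43], 1]
    - [[0, 0, 0], [0, 0, 0.44], 1]
    - [[0, 0, 0], [0, 0, 0.45], 1]
    - [[0, 0, 0], [0, 0, 0.46], 1]
    - [[0, 0, 0], [0, 0, 0.465], 1]
    - [[0, 0, 0], [0, 0, 0.465], 1]

```text
time: 10.57
position: [0.5425, 0.0056, 0.1171]
tool_rot: [0.0, 0.981, -0.195, -0.0]
wrist_force: [-0.2, 0.5, -0.1]
gripper_width: 0.0002
finger_force: 0.0
```

Call:
carry_out:
  series:
    - [[0, 0, 0], [0, 0, 0.008], 1]
    - [[0, 0, 0], [0, 0, 0.015], 1]
    - [[0, 0, 0], [0, 0, 0.02], 1]

```text
time: 10.82
position: [0.5428, 0.0056, 0.1152]
tool_rot: [0.0, 0.981, -0.195, -0.0]
wrist_force: [-11.9, -0.9, 27.2]
gripper_width: 0.0008
finger_force: 13.8
```

27 N at a tip height of 98 mm matches the home height. I'll retreat and check.

Call:
carry_out:
  series:
    - [[0, 0, 0], [0, 0, 0.004], 1]
    - [[0, 0, 0], [0, 0, 0.004], 1]
    - [[0, 0, 0], [0, 0, -0.1], 1]
    - [[0, 0, 0], [0, 0, -0.35], 1]
    - [[0, 0, 0], [-0.2, 0, -0.7], 1]
    - [[0, 0, 0], [-0.4, 0, -0.9], 1]
    - [[0, 0, 0], [-0.4, 0, -0.9], 1]
    - [[0, 0, 0], [-0.4, 0, -0.9], 1]

```text
time: 11.48
position: [0.4988, 0.0244, 0.2245]
tool_rot: [-0.0, 0.981, -0.195, 0.002]
wrist_force: [0.1, 0.6, 0.1]
gripper_width: 0.0004
finger_force: 0.0
```

```bash
python3 - <<'E'
from h import *
s,T=state();print(s['time'],s['position'],s['wrist_force'])
report(look(('lid','lid_top','notch','tab','pin','dispenser')))
im=bot.snapshot('wrist');b=bot.snapshot('side');a=bot.snapshot('scene')
f=lambda i,u,v,h:cv2.resize(i[v-h:v+h,u-h:u+h],(400,400),interpolation=cv2.INTER_CUBIC)
cv2.imwrite('pics/w6.png',np.hstack([f(im,252,150,80),f(b,283,190,45)]))
E
```

```text
11.4833 [0.49880946 0.0244497  0.22452977] [0.10081693 0.60861779 0.11078424]
wrist lid_top [0.5373 0.0069 0.0953] 0.81
wrist notch [ 0.5819 -0.0031  0.0999] 0.79
wrist tab [0.5069 0.0145 0.1074] 0.69
wrist pin [ 0.5854 -0.0157  0.0867] 0.55
scene lid [0.5373 0.004  0.0801] 0.6
scene lid_top [0.541  0.0117 0.1023] 0.84
scene notch [ 0.5809 -0.0116  0.094 ] 0.97
scene tab [0.5049 0.0202 0.103 ] 0.95
scene pin [ 0.584  -0.0083  0.0845] 0.91
scene dispenser [0.5396 0.0062 0.0029] 0.97
side lid [0.5386 0.0043 0.0761] 0.89
side notch [ 0.5801 -0.0096  0.1009] 0.72
side tab [0.5077 0.0147 0.1056] 0.8
side dispenser [0.5377 0.006  0.0012] 0.85
c [0.5389 0.0077]
tab ang 2.8773439115751636 r 0.03356507775120499
notch ang -0.35929159399494137 r 0.04493600387711882
pin ang -0.40620861459952545 r 0.04985709578385012
```

View pics/w6.png

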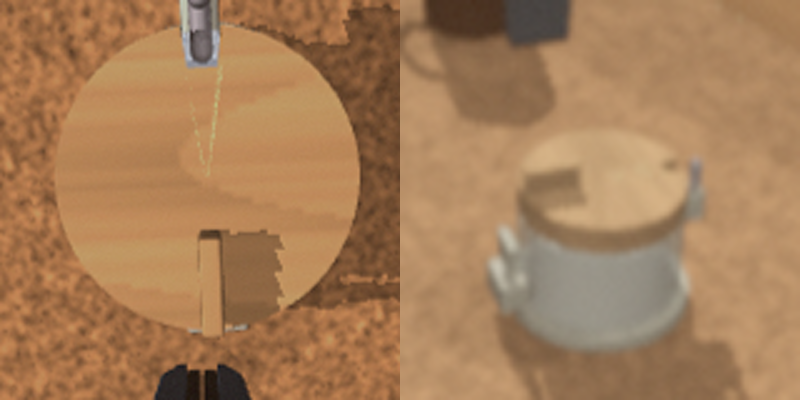

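The wrist crop shows the notch centred on the pin, and the side view shows the lid lower, level and clear of the gripper. The 27 N stop at home height confirms it is seated.

```bash
python3 -c "
from rig import bot
print(bot.sign_off())"
```

```text
the job is handed in; nothing more can be done
None
```

I turned the lid until its notch stood over the pin, pressed it home and backed the gripper clear; the job is handed in at about 12 s, and no verdict came back.

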